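Crank the dough roller's support leg down onto its packing block

ROBOT

A 6-joint arm with a two-finger parallel gripper is mounted at the origin on a cart in front of the work surface, level with it; the furniture and walls round the work are solid. World frame = base frame: x ahead of the robot, y to its left, z up, the work surface at z = 0. Lengths are in mm, angles in rad, forces in N, time in s.
With the tool pointing down it reaches from about 300 to 775 mm from the base axis. Payload 14.6 kg.
Tool frame: the origin (TCP) lies between the finger pads; the fingertips stand 11 mm ahead of it and the grasp point (between the pads) lies 8 mm behind it; z points along the fingers, y is the line along which they close (so a half turn about z gives the same grasp; the last joint's range is limited). The gripper opens to 94 mm and grips with 3 to 60 N. Pads are 16 mm wide; open, the fingers measure 119 mm over their backs; the gripper's body (75 mm by 177 mm) begins 78 mm behind the grasp point.
Start: joints at [1.139, 0.3, 1.521, -0, 1.321, -0.067], TCP at [196.216, 513.798, 216.446] pointing down, gripper open.
Joint ranges: [-3.03, 3.03], [-0.79, 2.21], [0.23, 2.52], [-1.04, 4.18], [0, 3.07], [-2.55, 2.55]. Speed limits (rad/s): [2.22, 2.22, 2.57, 3.14, 3.14, 3.14].

INTERFACE

Orientations are given as a rotation vector (axis times angle).
In Python, from bench import * gives the robot as it stands.
- The arm moves only by the shell command python3 -m handwheel 'ROWS' [OPENING] [FORCE]. ROWS is text: rows parted by semicolons, each of 6 numbers parted by spaces: the shift along the tool's x, y, z in m, then the turn, a rotation vector about the tool's x, y, z in degrees. A call has 1 to 20 rows; each row shifts and turns the commanded pose from where the row before left it, along the tool's axes as they then stand; what a row does not reach is not made up. A row lasts 1/8 s, in which the tool goes at most 62.5 mm and 10.7 degrees, less where a joint would pass 70% of its speed; a pose out of reach is approached as far as the arm can. A call with a gripper value outside its range is refused whole. OPENING is the finger opening in m, from 0 to 0.094, set as the call begins (- or left out, the last holds). The fingers move at their own pace and stop on an object; FORCE is the grip in N (left out, the last holds). Time passes only in rows, so rows that do not move let the fingers close. It gives the time, the measured TCP pose, the force, the opening and the grip force at its end, in the units of the state.
- state(): the state, without advancing time (a new reading comes with each control period).
- capture(name): name is "scene" or "top" or "wrist"; returns the picture (400x640x3 uint8, red, green, blue); there is no depth.
- camera_model(name): a dict with "K" (3x3 intrinsics, pixels), "pose" (4x4, takes a point from camera to world coordinates); the wrist camera has in their place "tool_from_camera" (4x4, takes a point from camera to tool coordinates, whose origin is the TCP and whose axes are the flange's). Camera axes: x right, y down, z forward; pixel columns grow to the right and rows downward; lengths in mm; the calibration is good to about 2 mm. A picture is of the moment at which its call begins: read the wrist's pose just before it. camera_model takes no time and is no camera call.
- hand_in(): hands the job in; it is judged then, once.
The state is a dict: "time": time; "joint_pos": joint angles; "qd": joint speeds; "tau": joint torques, N m; "eef_pos": TCP position; "tcp_rot": TCP orientation; "force": force on the tool from outside, world axes, zero at the start; "ft_torque": the same for the moment, N m; "opening": opening from 0.0 (shut) to 1.0 (fully open); "finger_force": force on a finger pad.
Only numpy, scipy, OpenCV 4.12 (cv2) and the standard library are available. Lean on these libraries where they do the work, as an engineer would, in place of code of your own. Each camera call takes 0.05 s, during which the arm holds its last target. There are 200 camera calls.

TASK

The dough roller's front table needs its support leg set: put the wooden packing block flat on the worktop with its pad centred under the leg, then wind the crank clockwise until you feel the load rise as the foot bites on the block, and go on about an eighth of a turn so that it bears firmly. Do not over-tighten it, or the roller is jacked up off its feet. Let go of everything, and do not shove or tip the red-capped shaker and the spice jar standing close by.

Things in the scene. Friction and masses are not known exactly. Their poses are not given: they have to be found in the camera images.
- roller: White dough roller, fixed. Origin on the worktop under its leg's axis; x points from the leg back to the housing, z up. Housing 120 x 140 mm, top z = 148 mm, at x = 85 to 205 mm. A 96 mm wide aluminium table overhangs forward to x = -37 mm, underside at z = 114 mm, open below at front and sides. On it, on the leg's axis, a grey gearbox (60 mm across, top z = 164 mm) carries the crank.
- leg_axis (a point): Fixed point on the leg's vertical axis, 30 mm above the worktop: where the centre of the block's pad must come. The leg hangs here from the table (sleeve down to z = 104 mm); its black foot, 36 mm across, starts 50 to 86 mm above the worktop. An inner leg is drawn out by an unmeasured amount, so the crank angle does not tell the foot's height.
- crank_axis (a point): Fixed, on the crank's vertical axis (the leg's too), 205 mm above the worktop. Load: turning freely takes 8 to 9 N along the knob's circle (2 to 5 N is felt when standing still). Past first touch a spring in the foot adds 40 N per rad on the block, 5.8 N per rad at the knob. Firm = 15 to 55 N on the block, 2.2 to 8 N more at the knob than free (best 5 N); over 75 N (11 N more) is over-tight.
- knob_grip (a point): Centre of the crank's upright red knob (22 mm across, z = 180 to 225 mm), 55 mm from crank_axis; grip it here from above. It spins freely on its pin, so the hand can go round without turning. The flat steel arm below it lies at z = 171 to 178 mm; nothing else is higher, so fingertips may go down to z = 183 mm. At the start the knob is on the housing's side of the axis.
- crank (a joint): Crank angle, rad; grows clockwise seen from above, which lowers the foot 8 mm per rad (50 mm per turn). Range 0 to 11, starts at 0 to 1. It stays where it is left, loaded or not. The foot meets the 30 mm high block 2.4 to 7 rad after the start; firm is 0.38 to 1.37 rad past first touch.
- block_pad (a point): Centre of the top of the loose wooden packing block (62 x 62 x 30 mm, 0.18 kg, black round pad on top); 30 mm above the worktop when it lies flat. z up, x away from its handle.
- block_grip (a point): Point in the block's wooden handle for gripping from above, 120 mm behind block_pad (block's -x) and 24 mm above the block's underside. The handle is a bar 18 mm wide and 22 mm tall (z = 13 to 35 mm), from the block to 153 mm behind the pad's centre. Its x axis points to the pad.
- shaker_mid (a point): Centre of a loose shaker with a red cap, 43 mm across, 76 mm tall, standing beside the roller: leave it.
- jar_mid (a point): Centre of a loose spice jar with a white cap, 47 mm across, 98 mm tall, standing on the roller's other side: leave it.
Things that resemble listed ones, but are neither listed nor needed, are in the scene too. Leave any orange look-alike of the part that bears jar_mid alone.

How it is judged:
By the outcome, as a careful person would: the job done as asked, in the order asked, and still so for the second after the job is handed in, with the robot touching nothing.
It also fails if it takes over 72 s, if anything falls off the work surface, if the arm or the gripper's body presses on something with over 40 N, if the wrist force passes 120 N, or if a joint passes its speed limit or range.

## Working session

There is one attempt and no reset: what is moved stays moved. The work goes in short steps, Python scripts to look and compute and a shell command to move; the robot and the scene stay as the last step left them, time stands still between calls to the robot, and variables do not carry over. Pictures are saved under pics/ and viewed, at most 10 in all, crops included, and the job is handed in when it is done.

```bash
ls; mkdir -p pics
python3 - <<'E'
from bench import *
import cv2,numpy as np
s=state(); print(s['time'],s['eef_pos'],s['tcp_rot'],s['force'],s['opening'])
for n in ("scene","top"):
    im=capture(n); cv2.imwrite(f"pics/{n}0.png",im[:,:,::-1])
    m=camera_model(n); print(n,np.round(m['K'],1).tolist(),np.round(m['pose'],3).tolist())
print(np.round(camera_model("wrist")["tool_from_camera"],3).tolist())
E
```

```text
pics
0.0 [196.11456843 513.55076442 215.84995124] [-5.69790055e-01 -3.08918296e+00  1.93401788e-03] [-0.24701708  0.02399149 -0.83075857] 0.9993401501362045
scene [[423.1, 0.0, 314.1], [0.0, 423.1, 199.6], [0.0, 0.0, 1.0]] [[0.868, -0.383, 0.315, 209.531], [-0.496, -0.658, 0.567, -629.531], [-0.01, -0.648, -0.761, 882.162], [0.0, 0.0, 0.0, 1.0]]
top [[451.1, 0.0, 324.7], [0.0, 451.1, 204.7], [0.0, 0.0, 1.0]] [[0.028, -0.984, 0.178, 347.023], [-1.0, -0.028, 0.003, -100.749], [0.002, -0.178, -0.984, 1223.36], [0.0, 0.0, 0.0, 1.0]]
[[0.001, -0.966, -0.257, 74.287], [1.0, 0.001, 0.0, -0.125], [-0.0, -0.257, 0.966, -167.553], [0.0, 0.0, 0.0, 1.0]]
```

View pics/top0.png

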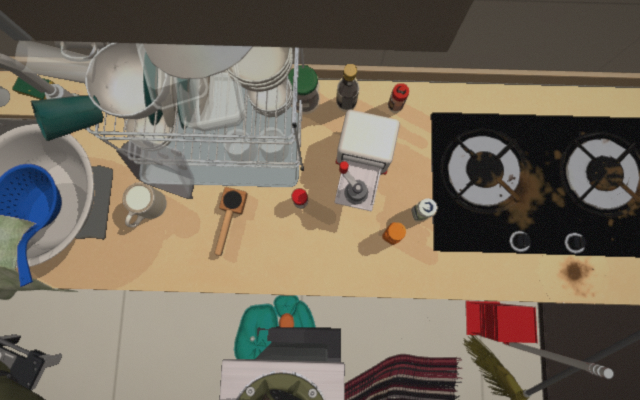

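View pics/scene0.png

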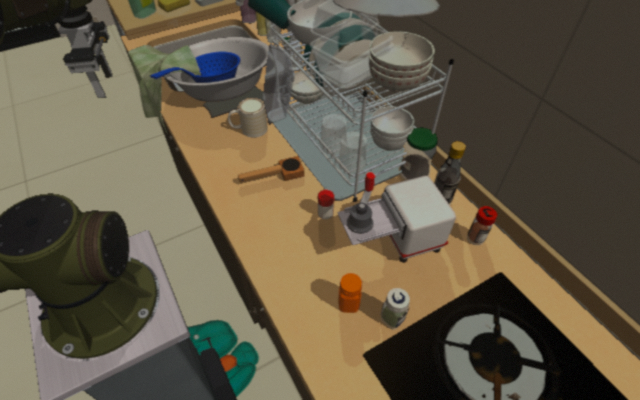

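The top view shows the block's pad at about (232,200) with the handle end at (219,252). It also shows the gearbox at (356,188), the knob at (344,168), the shaker at (300,198), the white jar at (426,209) and the orange look-alike at (395,233).

```bash
cat > h.py <<'E'
import numpy as np,cv2
from bench import *
from scipy.spatial.transform import Rotation as R
def pose(n,s=None):
    m=camera_model(n)
    if 'pose' in m: return np.array(m['K']),np.array(m['pose'])
    s=s or state(); T=np.eye(4); T[:3,:3]=R.from_rotvec(s['tcp_rot']).as_matrix(); T[:3,3]=s['eef_pos']
    return np.array(m['K']),T@np.array(m['tool_from_camera'])
def ray(n,uv,z,s=None):
    K,T=pose(n,s); d=T[:3,:3]@np.linalg.solve(K,[uv[0],uv[1],1]); o=T[:3,3]
    return o+d*(z-o[2])/d[2]
def proj(n,p,s=None):
    K,T=pose(n,s); q=K@(T[:3,:3].T@(np.array(p)-T[:3,3])); return q[:2]/q[2]
def blobs(im,lo,hi,box,amin=15):
    h=cv2.cvtColor(im,cv2.COLOR_RGB2HSV); m=cv2.inRange(h,np.array(lo),np.array(hi))
    x0,y0,x1,y1=box; k=np.zeros_like(m); k[y0:y1,x0:x1]=m[y0:y1,x0:x1]
    n,l,st,c=cv2.connectedComponentsWithStats(k)
    return k,[(int(st[i,4]),np.round(c[i],1).tolist(),st[i,:4].tolist()) for i in range(1,n) if st[i,4]>=amin]
E
python3 - <<'E'
from h import *
t=cv2.imread('pics/top0.png')[:,:,::-1].copy(); sc=cv2.imread('pics/scene0.png')[:,:,::-1].copy()
print('red top',blobs(t,(0,170,90),(5,255,255),(280,150,380,220))[1],blobs(t,(174,170,90),(180,255,255),(280,150,380,220))[1])
print('red sc',blobs(sc,(0,170,90),(5,255,255),(300,160,390,230))[1],blobs(sc,(174,170,90),(180,255,255),(300,160,390,230))[1])
print('pad',blobs(t,(0,0,0),(180,255,60),(215,185,250,215))[1], blobs(sc,(0,0,0),(180,255,60),(275,155,305,180))[1])
print('gear',ray('top',(356,188),170),ray('scene',(361,211),170))
print('knob',ray('top',(344,167),225))
print('pad',ray('top',(232,200),30),ray('scene',(291,166),30))
print('hend',ray('top',(219,252),35),'scene',ray('scene',(239,179),35))
print('shaker',ray('top',(300,197),76),'scene',ray('scene',(326,196),76))
print('jar',ray('top',(427,208),98),ray('scene',(398,297),98))
print('orange',ray('top',(396,232),98))
c=np.vstack([cv2.resize(t[130:270,195:455],None,fx=2.3,fy=2.3,interpolation=2),cv2.resize(sc[140:320,200:460][:110],None,fx=2.3,fy=2.3,interpolation=2)])
print(c.shape);cv2.imwrite('pics/c1.png',c[:,:,::-1])
for name,uvs,z in (('house top corners',((350,113),(398,122),(390,160),(340,150)),148),('table front',((339,202),(373,209)),119)):
    print(name,[np.round(ray('top',u,z)[:2]).tolist() for u in uvs])
E
```

```text
red top [(62, [343.3, 165.9], [340, 162, 8, 9]), (78, [298.2, 194.7], [292, 189, 15, 15])] [(88, [299.5, 196.6], [293, 190, 13, 14])]
red sc [(97, [370.3, 180.3], [366, 173, 9, 18]), (138, [325.4, 195.3], [318, 190, 16, 12])] []
pad [(228, [232.0, 199.4], [224, 191, 17, 17])] [(144, [290.7, 164.2], [283, 159, 16, 11])]
gear [ 580.3684807  -171.40404987  170.        ] [ 575.66587161 -178.09706297  170.        ]
knob [ 616.48187606 -139.56742888  225.        ]
pad [568.9536041  152.45299074  30.        ] [567.58600443 147.07533895  30.        ]
hend [428.23573789 176.576173    35.        ] scene [418.42828849 170.07882426  35.        ]
shaker [573.24415825 -32.9335604   76.        ] scene [574.92739933 -33.80747316  76.        ]
jar [ 549.53944714 -356.82707713   98.        ] [ 552.4140623  -356.90735098   98.        ]
orange [ 486.21384503 -278.2725876    98.        ]
(575, 598, 3)
house top corners [[778.0, -155.0], [757.0, -276.0], [658.0, -256.0], [680.0, -132.0]]
table front [[555.0, -133.0], [539.0, -218.0]]
```

View pics/c1.png

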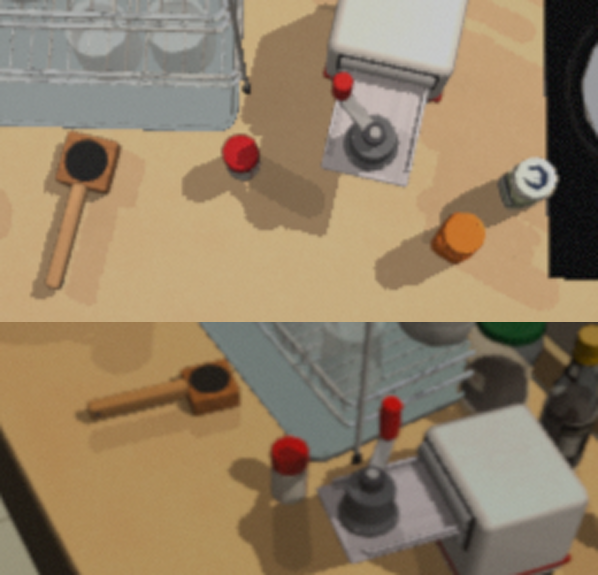

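The pad is at about (568,150), and the handle points back at about -9°. The leg axis is near (578,-176) with roller heading at about -12°. The sizes agree with those given, so I'll go above the handle.

```bash
python3 -m handwheel '-.036 -.023 .006 0 0 0;-.036 -.023 .006 0 0 0;-.036 -.023 .006 0 0 0;-.036 -.023 .006 0 0 0;-.036 -.023 .006 0 0 0;-.036 -.023 .006 0 0 0;-.036 -.023 .006 0 0 0;-.036 -.023 .006 0 0 0;-.036 -.023 .006 0 0 0;-.036 -.023 .006 0 0 0;0 0 0 0 0 -6;0 0 0 0 0 -5.7;0 0 0 0 0 0;0 0 0 0 0 0' 0.05
python3 - <<'E'
from h import *
s=state(); im=capture('wrist'); cv2.imwrite('pics/w1.png',im[:,:,::-1])
print(s['time'],s['eef_pos'],R.from_rotvec(s['tcp_rot']).as_matrix()[:,0])
print(proj('wrist',(568,150,30),s),proj('wrist',(450,169,35),s))
E
```

```text
time: 1.85
eef_pos: [450.4, 170.6, 156.4]
tcp_rot: [-0.255, -3.131, 0.0]
force: [-0.3, 0.1, 0.3]
opening: 0.535
finger_force: 0.0
1.85 [450.38054021 170.57009233 156.35827226] [-9.86812889e-01  1.61865055e-01  1.62662509e-04]
[314.98763856 300.24425058] [314.58805949 195.52396486]
```

View pics/w1.png

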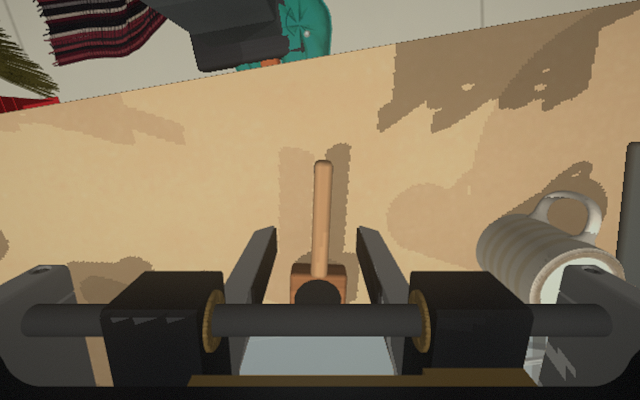

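The handle runs from (322,163) at its end to about (319,268), with the pad at (318,292). The tool is nearly aligned with it.

Run:
```python
from h import *
s=state()
a=ray('wrist',(322.5,163),35,s);b=ray('wrist',(319.5,268),35,s);p=ray('wrist',(318.5,292),30,s)
print(a,b,p); d=p[:2]-a[:2]; print(np.linalg.norm(d),np.degrees(np.arctan2(d[1],d[0])))
d=(b-a)[:2]/np.linalg.norm((b-a)[:2]); print('ang2',np.degrees(np.arctan2(d[1],d[0])))
g=np.append(a[:2]+33*d,24); print('grip',g)
Rm=R.from_rotvec(s['tcp_rot']).as_matrix(); print('tool shift',Rm.T@(g-s['eef_pos']))
```

```text
[419.75517971 181.60102596  35.        ] [527.88349823 161.41964457  35.        ] [558.65868176 155.45333118  30.        ]
141.34314565489197 -10.660807703267585
ang2 -10.57220674173209
grip [452.19498707 175.54636671  24.        ]
tool shift [ -0.98160071   5.20116928 132.40706085]
```

```bash
python3 -m handwheel '0 .005 .02 0 0 1.3;0 0 .04 0 0 0;0 0 .04 0 0 0;0 0 .025 0 0 0;0 0 .013 0 0 0;0 0 0 0 0 0;0 0 0 0 0 0'; python3 -m handwheel '0 0 0 0 0 0;0 0 0 0 0 0;0 0 0 0 0 0;0 0 0 0 0 0;0 0 -.006 0 0 0;0 0 -.006 0 0 0;0 0 0 0 0 0' 0.0 60
```

```text
time: 2.78
eef_pos: [451.8, 175.6, 19.4]
tcp_rot: [0.288, 3.127, 0.001]
force: [-0.1, -0.3, -0.2]
opening: 0.535
finger_force: 0.0
time: 3.65
eef_pos: [451.5, 175.5, 31.0]
tcp_rot: [0.287, 3.128, 0.001]
force: [-1.0, -0.2, -2.2]
opening: 0.188
finger_force: 60.0
```

```bash
python3 -m handwheel '.024 0 0 0 0 0;.024 0 0 0 0 0;.024 0 0 0 0 0;-.0063 -.0395 0 0 0 0;-.0063 -.0395 0 0 0 0;-.0063 -.0395 0 0 0 0;-.0063 -.0395 0 0 0 0;-.0063 -.0395 0 0 0 0;-.0063 -.0395 0 0 0 0;-.0063 -.0395 0 0 0 0;-.0063 -.0395 0 0 0 0;0 0 0 0 0 0;0 0 0 0 0 0'
python3 - <<'E'
from h import *
for n in('top','scene'): cv2.imwrite(f'pics/{n}2.png',capture(n)[:,:,::-1])
t=cv2.imread('pics/top2.png');s=cv2.imread('pics/scene2.png');o=cv2.imread('pics/top0.png');q=cv2.imread('pics/scene0.png')
f=lambda i,x,y:cv2.resize(i[y:y+70,x:x+75],None,fx=5,fy=4,interpolation=cv2.INTER_CUBIC)
a=np.hstack([f(o,325,150),f(q,335,165)]);b=np.hstack([f(t,325,150),f(s,335,165)]);
cv2.imwrite('pics/c2.png',np.vstack([a,b]))
st=state();print(st['eef_pos'],st['tcp_rot'],st['force'])
E
```

```text
time: 5.28
eef_pos: [372.2, -130.9, 30.3]
tcp_rot: [-0.288, -3.128, -0.0]
force: [-0.2, 2.0, -2.0]
opening: 0.185
finger_force: 60.0
[ 372.40625303 -130.50219561   30.4064459 ] [-2.85657022e-01 -3.12832133e+00 -1.73868832e-04] [-0.7092274   0.34891769 -2.34736889]
```

View pics/c2.png

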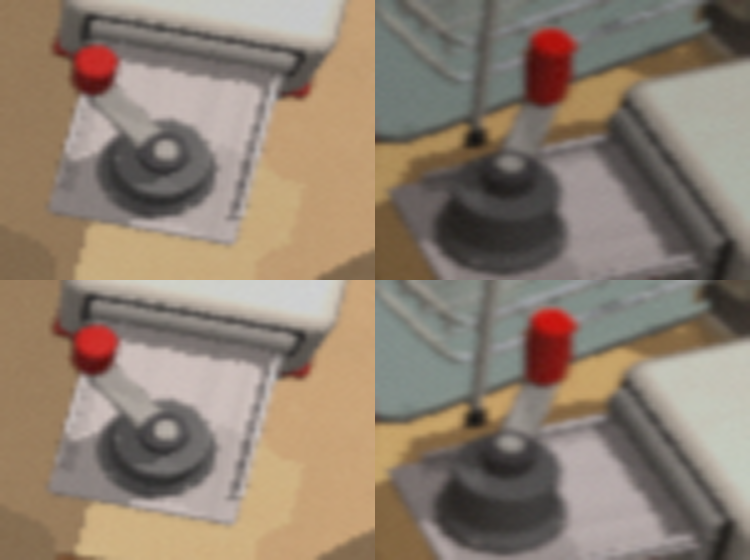

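The hub cap is at top (358.2,187.5) and scene (362,205.8). The knob's top is at top (344.2,165.5) and scene (370.6,174.5). The table's front corners are at top (335,203) and (372.4,210.8).

Run:
```python
from h import *
def tri(a,b):
    A=[];B=[]
    for n,uv in (('top',a),('scene',b)):
        K,T=pose(n);P=K@np.linalg.inv(T)[:3]; 
        for i in (0,1): r=uv[i]*P[2]-P[i]; A.append(r[:3]);B.append(-r[3])
    return np.linalg.lstsq(np.array(A),np.array(B),rcond=None)[0]
print('hub',tri((358.2,187.5),(362,205.8)),'knobtop',tri((344.2,165.5),(370.6,174.5)))
for z in(178,182,186): print(z,ray('top',(358.2,187.5),z)[:2],ray('scene',(362,205.8),z)[:2])
print('knob',ray('top',(344.2,165.5),225),ray('scene',(370.6,174.5),225))
print('disc',ray('top',(357.4,190),164))
a=ray('top',(335,203),118)[:2];b=ray('top',(372.4,210.8),118)[:2];d=(a-b)/np.linalg.norm(a-b)
n=np.array([d[1],-d[0]]);print('front',a,b,np.linalg.norm(a-b),np.degrees(np.arctan2(n[1],n[0])),'leg',(a+b)/2+37*n)
```

```text
hub [ 578.74557259 -175.66975171  183.22234684] knobtop [ 620.23597395 -140.10313701  225.80081868]
178 [ 579.95604078 -176.06538632] [ 581.44712591 -172.26585999]
182 [ 579.06473702 -175.77719376] [ 579.33445107 -174.86335845]
186 [ 578.17343325 -175.48900121] [ 577.22177623 -177.46085692]
knob [ 620.03123867 -139.95363509  225.        ] [ 621.25832172 -139.61101155  225.        ]
disc [ 576.87919426 -175.24202986  164.        ]
front [ 552.17656455 -123.15759471] [ 535.07632728 -216.51316637] 94.90880293131453 -10.379980047790385 leg [ 580.02092192 -176.50187258]
```

```bash
python3 -m handwheel '-.023 -.006 0 0 0 0;-.023 0 0 0 0 0;-.023 0 0 0 0 0;-.0224 0 0 0 0 0;0 0 0 0 0 0;0 0 0.004 0 0 0;0 0 0.004 0 0 0;0 0 0.002 0 0 0;0 0 0 0 0 0;0 0 0 0 0 0'
python3 - <<'E'
from h import *
a=capture('top');b=capture('scene')
f=lambda i,x,y:cv2.resize(i[y:y+110,x:x+100],None,fx=4,fy=4,interpolation=cv2.INTER_CUBIC)
cv2.imwrite('pics/c3.png',np.hstack([f(a,310,150),f(b,310,165)])[:,:,::-1])
s=state();print(s['eef_pos'],s['force'])
print(proj('scene',(579,-175.7,30)),proj('top',(461,-153.4,35)))
E
```

```text
time: 6.62
eef_pos: [461.2, -153.9, 20.5]
tcp_rot: [0.288, 3.128, -0.0]
force: [-0.1, 0.3, -3.2]
opening: 0.184
finger_force: 60.0
[ 461.26597887 -153.94910218   20.56326236] [ 0.80908891 -0.47857851 -2.54365134]
[357.28506563 246.18037948] [344.8764222  243.03019778]
```

View pics/c3.png

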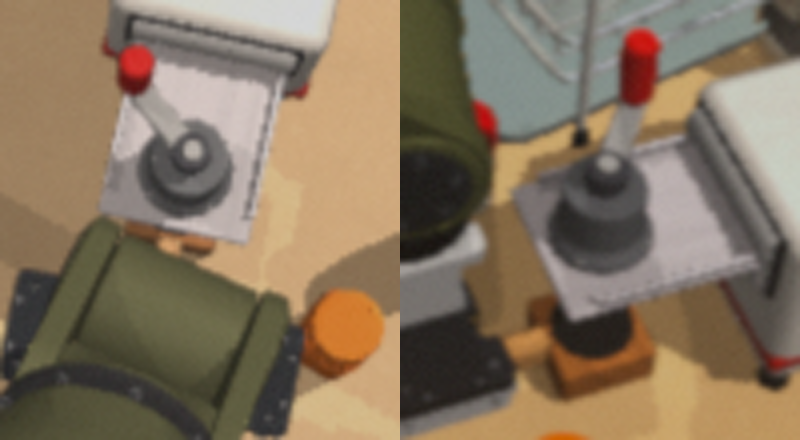

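The block is under the foot. In the scene view its top corners are at about (349,257) and (374,252). I'll compare these with the prediction, then lower the last millimetre.

```bash
python3 - <<'E'
from h import *
c=np.array([579,-175.7]);a=np.radians(-10.6);ex=np.array([np.cos(a),np.sin(a)]);ey=np.array([-ex[1],ex[0]])
for i in(-31,31):
  for j in(-31,31): print(i,j,proj('scene',np.append(c+i*ex+j*ey,31)).round(1))
print(ray('scene',(348.75,256.75),31),c-31*ex-31*ey,ray('scene',(373.75,252.5),31),c+31*ex-31*ey)
E
python3 -m handwheel '0 0 .001 0 0 0;0 0 0 0 0 0;0 0 0 0 0 0'
```

```text
-31 -31 [350.3 259.9]
-31 31 [340.6 239.5]
31 -31 [374.4 252.5]
31 31 [364.  232.6]
[ 544.48229377 -191.21227638   31.        ] [ 542.82651231 -200.46850395] [ 602.48008002 -211.02219921   31.        ] [ 603.76850395 -211.87348769]
time: 7.1
eef_pos: [461.2, -153.9, 19.4]
tcp_rot: [-0.288, -3.128, -0.0]
force: [0.4, 0.5, -1.7]
opening: 0.189
finger_force: 60.0
```

```bash
python3 -m handwheel '0 0 0 0 0 0;0 0 0 0 0 0;0 0 0 0 0 0;0 0 -.01 0 0 0;0 0 -.03 0 0 0;0 0 -.05 0 0 0;0 0 -.05 0 0 0;0 0 -.05 0 0 0;0 0 -.05 0 0 0;0 0 0 0 0 0' 0.05
python3 - <<'E'
from h import *
print(ray('top',(301.5,168),0),ray('scene',(355,199),0))
for z in (100,200,300,350,400): print(z,ray('scene',(365,95),z).round(),ray('top',(297,125),z).round())
s=state();print(s['joint_pos'])
cv2.imwrite('pics/top4.png',capture('top')[:,:,::-1])
E
```

```text
time: 8.35
eef_pos: [462.1, -154.2, 263.6]
tcp_rot: [0.287, 3.122, -0.003]
force: [0.7, -0.1, -0.7]
opening: 0.533
finger_force: 0.0
[670.97336756 -29.54586513   0.        ] [672.42606455 -26.95319965   0.        ]
100 [877. 241. 100.] [760. -19. 100.]
200 [792. 130. 200.] [723. -27. 200.]
300 [707.  18. 300.] [686. -34. 300.]
350 [664. -37. 350.] [668. -37. 350.]
400 [621. -93. 400.] [650. -41. 400.]
[-3.97311456e-01  1.19712336e-01  1.62824789e+00 -2.88455593e-05
  1.38658747e+00 -1.78489733e+00]
```

View pics/top4.png

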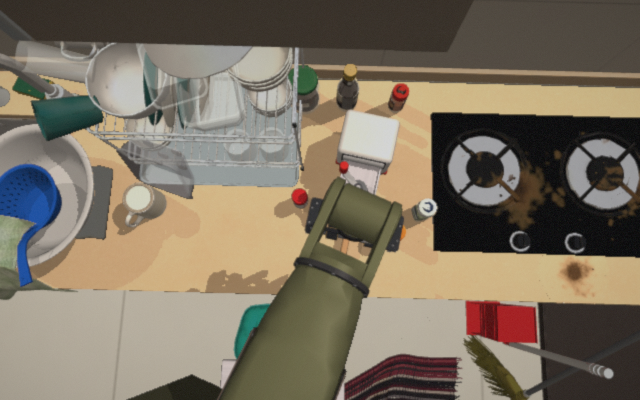

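The post of the rack stands near (671,-30), so I'll yaw the hand 35° anticlockwise for room while going above the knob.

```bash
python3 -m handwheel '0 0 0 0 0 -9;0 0 0 0 0 -9;0 0 0 0 0 -9;0 0 0 0 0 -8;-.0280 .0305 0 0 0 0;-.0280 .0305 0 0 0 0;-.0280 .0305 0 0 0 0;-.0280 .0305 0 0 0 0;0 0 0 0 0 0;0 0 0 0 0 0' 0.06
python3 - <<'E'
from h import *
s=state();im=capture('wrist');cv2.imwrite('pics/w5.png',im[:,:,::-1])
print(s['eef_pos'],R.from_rotvec(s['tcp_rot']).as_matrix().round(3).tolist(),s['joint_pos'])
print(proj('wrist',(620.3,-140,225),s))
print(blobs(im,(0,150,60),(6,255,255),(100,50,540,330))[1])
E
```

```text
time: 9.65
eef_pos: [512.1, 3.2, 258.6]
tcp_rot: [0.666, -3.068, -0.0]
force: [0.0, -0.4, -0.9]
opening: 0.637
finger_force: 0.0
[512.10478744   3.17059499 258.5710552 ] [[-0.91, -0.415, -0.002], [-0.415, 0.91, -0.0], [0.002, 0.001, -1.0]] [-6.52370376e-02  1.85306852e-01  1.56451243e+00 -2.02074505e-04
  1.39336960e+00 -2.06372068e+00]
[ 77.02571388 277.39412728]
[(922, [270.9, 214.4], [253, 198, 35, 35]), (63, [176.7, 244.7], [164, 235, 19, 20]), (545, [111.6, 258.9], [100, 242, 28, 37])]
```

View pics/w5.png

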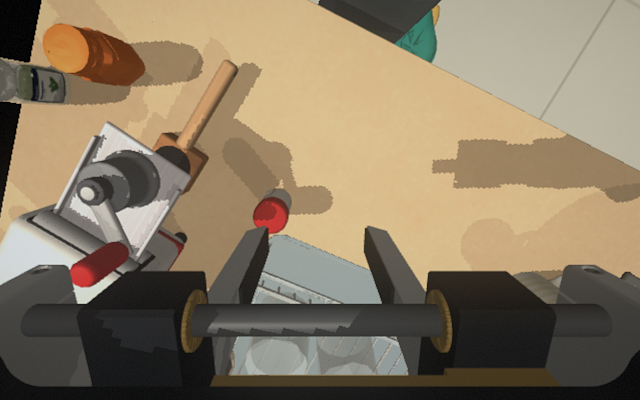

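My sign was wrong on that shift: the tool went left. It stayed clear of everything, and the view shows the knob's top at about (82,275), close to the predicted (77,277). I'll correct and take a look above the knob.

```bash
python3 -m handwheel '-.0098 -.0437 0 0 0 0;-.0098 -.0437 0 0 0 0;-.0098 -.0437 0 0 0 0;-.0098 -.0437 0 0 0 0;0 0 0 0 0 0;0 0 0 0 0 0'
python3 - <<'E'
from h import *
s=state();im=capture('wrist');cv2.imwrite('pics/w6.png',im[:,:,::-1])
print(s['eef_pos'])
print(proj('wrist',(620.3,-140,225),s),proj('wrist',(620.3,-140,182),s))
k,b=blobs(im,(0,150,60),(6,255,255),(100,50,540,330));print(b)
for z in(203,225): print(ray('wrist',b[0][1],z,s))
E
```

```text
time: 10.45
eef_pos: [620.1, -139.7, 259.1]
tcp_rot: [0.665, -3.07, -0.001]
force: [-1.0, -0.4, 0.1]
opening: 0.641
finger_force: 0.0
[ 620.12041716 -139.70404566  259.14774679]
[315.99135571 226.8906362 ] [315.96347293 209.03142782]
[(17, [221.2, 161.0], [217, 159, 9, 5]), (1038, [414.4, 184.2], [395, 167, 39, 36]), (64, [308.3, 206.7], [304, 199, 11, 20]), (592, [318.3, 223.9], [304, 209, 28, 29])]
[ 609.77040653 -221.27463141  203.        ]
[ 604.1449689  -216.32663973  225.        ]
```

View pics/w6.png

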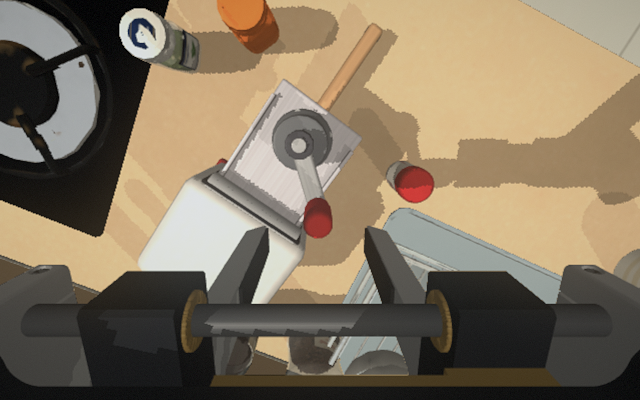

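The knob's top is at about (319,224), between the fingers, and the hub cap is at (299,146). Both are close to the predicted positions.

Run:
```python
from h import *
s=state();K,T=pose('wrist',s)
k=ray('wrist',(319,225),225,s);h=ray('wrist',(299,146),183,s);print(k,h,np.linalg.norm((k-h)[:2]))
Rm=R.from_rotvec(s['tcp_rot']).as_matrix();print(Rm.T@(k-s['eef_pos']))
c=(np.array([579,-175.7])+h[:2])/2; print(c,np.degrees(np.arctan2(*(k[:2]-c)[::-1])))
```

```text
[ 618.30982165 -138.08630018  225.        ] [ 578.33045292 -173.41797949  183.        ] 53.35426400092185
[ 1.19896208  1.74964896 34.56222553]
[ 578.66522646 -174.55898974] 42.61379139669027
```

```bash
python3 -m handwheel '.001 .001 .02 0 0 0;0 0 .02 0 0 0;0 0 .015 0 0 0;0 0 .007 0 0 0;0 0 0 0 0 0;0 0 0 0 0 0' 0.06 && python3 -m handwheel '0 0 0 0 0 0;0 0 0 0 0 0;0 0 0 0 0 0;0 0 0 0 0 0;0 0 0 0 0 0' 0 25
cat >> h.py <<'E'
def rows(c,phi0,step,n,r=55,p0=None):
    "rows (tool mm) along the circle about c, clockwise, from commanded point p0"
    s=state();Rm=R.from_rotvec(s['tcp_rot']).as_matrix()[:2,:2]
    p=np.array(p0 if p0 is not None else s['eef_pos'][:2]);out=[]
    for i in range(1,n+1):
        a=np.radians(phi0-step*i);q=c+r*np.array([np.cos(a),np.sin(a)])
        d=np.round(Rm.T@(q-p)/1000,4);p=p+Rm@d*1000;out.append('%.4f %.4f 0 0 0 0'%tuple(d))
    return out
def load(c,s=None):
    s=s or state();r=np.array(s['eef_pos'][:2])-c;f=np.array(s['force'][:2]);u=r/np.linalg.norm(r);t=np.array([u[1],-u[0]])
    return dict(phi=np.degrees(np.arctan2(r[1],r[0])).round(2),r=np.linalg.norm(r).round(2),tang=-(f@t).round(2),rad=(f@u).round(2),fz=round(s['force'][2],1),t=s['time'])
E
python3 - <<'E'
from h import *
s=state();c=np.array([578.8,-175]);l=load(c,s);print(l,s['eef_pos'])
print('\n'.join(rows(c,float(l['phi']),15,24)))
E
```

```text
time: 11.25
eef_pos: [619.6, -138.8, 198.2]
tcp_rot: [-0.666, 3.069, -0.001]
force: [-0.5, 0.7, 0.6]
opening: 0.637
finger_force: 0.0
time: 11.88
eef_pos: [619.4, -138.9, 197.5]
tcp_rot: [-0.666, 3.07, -0.0]
force: [1.0, -1.4, 0.5]
opening: 0.228
finger_force: 25.0
{'phi': np.float64(41.65), 'r': np.float64(54.36), 'tang': np.float64(-1.71), 'rad': np.float64(-0.15), 'fz': np.float64(0.5), 't': 11.875} [ 619.41615309 -138.8756231   197.47497833]
-0.0030 -0.0140 0 0 0 0
0.0013 -0.0143 0 0 0 0
0.0050 -0.0134 0 0 0 0
0.0083 -0.0117 0 0 0 0
0.0111 -0.0092 0 0 0 0
0.0130 -0.0060 0 0 0 0
0.0142 -0.0024 0 0 0 0
0.0143 0.0013 0 0 0 0
0.0134 0.0050 0 0 0 0
0.0117 0.0083 0 0 0 0
0.0092 0.0111 0 0 0 0
0.0060 0.0130 0 0 0 0
0.0024 0.0142 0 0 0 0
-0.0013 0.0143 0 0 0 0
-0.0050 0.0135 0 0 0 0
-0.0083 0.0117 0 0 0 0
-0.0111 0.0091 0 0 0 0
-0.0130 0.0060 0 0 0 0
-0.0142 0.0024 0 0 0 0
-0.0143 -0.0013 0 0 0 0
-0.0135 -0.0050 0 0 0 0
-0.0117 -0.0083 0 0 0 0
-0.0091 -0.0111 0 0 0 0
-0.0060 -0.0130 0 0 0 0
```

```bash
L='python3 -c "from h import *;print(load(np.array([578.8,-175])))"'
python3 -m handwheel '-0.0030 -0.0140 0 0 0 0;0.0013 -0.0143 0 0 0 0' >/dev/null; eval $L
python3 -m handwheel '0.0050 -0.0134 0 0 0 0;0.0083 -0.0117 0 0 0 0' >/dev/null; eval $L
python3 -m handwheel '0.0111 -0.0092 0 0 0 0;0.0130 -0.0060 0 0 0 0' ; eval $L
```

```text
{'phi': np.float64(12.7), 'r': np.float64(54.34), 'tang': np.float64(9.09), 'rad': np.float64(-12.95), 'fz': np.float64(3.8), 't': 12.125}
{'phi': np.float64(-17.14), 'r': np.float64(54.02), 'tang': np.float64(8.83), 'rad': np.float64(-13.31), 'fz': np.float64(3.1), 't': 12.375}
time: 12.62
eef_pos: [615.5, -214.6, 197.4]
tcp_rot: [-0.668, 3.069, 0.004]
force: [-0.4, 12.8, 1.7]
opening: 0.228
finger_force: 25.0
{'phi': np.float64(-47.17), 'r': np.float64(53.99), 'tang': np.float64(8.42), 'rad': np.float64(-9.69), 'fz': np.float64(1.7), 't': 12.625}
```

```bash
L='python3 -c "from h import *;print(load(np.array([578.8,-175])))"'
python3 -m handwheel '0.0144 -0.0016 0 0 0 0;0.0143 0.0013 0 0 0 0' >/dev/null; eval $L
python3 -m handwheel '0.0134 0.0050 0 0 0 0' >/dev/null; eval $L
python3 -m handwheel '0.0117 0.0083 0 0 0 0' >/dev/null; eval $L
python3 -m handwheel '0.0092 0.0111 0 0 0 0' >/dev/null; eval $L
```

```text
{'phi': np.float64(-78.02), 'r': np.float64(54.26), 'tang': np.float64(9.09), 'rad': np.float64(-1.79), 'fz': np.float64(-2.2), 't': 12.875}
{'phi': np.float64(-93.26), 'r': np.float64(54.57), 'tang': np.float64(9.35), 'rad': np.float64(-0.5), 'fz': np.float64(-2.5), 't': 13.0}
{'phi': np.float64(-108.45), 'r': np.float64(54.9), 'tang': np.float64(9.01), 'rad': np.float64(-1.17), 'fz': np.float64(-3.9), 't': 13.125}
{'phi': np.float64(-123.57), 'r': np.float64(55.25), 'tang': np.float64(9.25), 'rad': np.float64(-1.67), 'fz': np.float64(-3.6), 't': 13.25}
```

```bash
L='python3 -c "from h import *;print(load(np.array([578.8,-175])))"'
python3 -m handwheel '0.0060 0.0130 0 0 0 0' >/dev/null; eval $L
python3 -m handwheel '0.0024 0.0142 0 0 0 0' >/dev/null; eval $L
python3 -m handwheel '-0.0013 0.0143 0 0 0 0' >/dev/null; eval $L
```

```text
{'phi': np.float64(-138.49), 'r': np.float64(55.62), 'tang': np.float64(8.91), 'rad': np.float64(-1.61), 'fz': np.float64(-3.8), 't': 13.375}
{'phi': np.float64(-153.43), 'r': np.float64(55.89), 'tang': np.float64(8.66), 'rad': np.float64(-1.84), 'fz': np.float64(-2.6), 't': 13.5}
{'phi': np.float64(-168.25), 'r': np.float64(56.12), 'tang': np.float64(9.18), 'rad': np.float64(-2.22), 'fz': np.float64(-3.2), 't': 13.625}
```

```bash
L='python3 -c "from h import *;print(load(np.array([578,-175.5])))"'
python3 -m handwheel '-0.0050 0.0135 0 0 0 0' >/dev/null; eval $L
python3 -m handwheel '-0.0083 0.0117 0 0 0 0' >/dev/null; eval $L
python3 -m handwheel '-0.0111 0.0091 0 0 0 0' >/dev/null; eval $L
```

```text
{'phi': np.float64(176.34), 'r': np.float64(55.51), 'tang': np.float64(9.64), 'rad': np.float64(-3.18), 'fz': np.float64(-1.6), 't': 13.75}
{'phi': np.float64(161.34), 'r': np.float64(55.77), 'tang': np.float64(8.45), 'rad': np.float64(-1.76), 'fz': np.float64(-0.8), 't': 13.875}
{'phi': np.float64(146.34), 'r': np.float64(55.96), 'tang': np.float64(8.72), 'rad': np.float64(-2.22), 'fz': np.float64(0.3), 't': 14.0}
```

```bash
L='python3 -c "from h import *;print(load(np.array([578,-175.5])))"'
python3 -m handwheel '-0.0130 0.0060 0 0 0 0' >/dev/null; eval $L
python3 -m handwheel '-0.0142 0.0020 0 0 0 0' >/dev/null; eval $L
python3 -m handwheel '-0.0143 -0.0013 0 0 0 0' >/dev/null; eval $L
```

```text
{'phi': np.float64(131.42), 'r': np.float64(56.13), 'tang': np.float64(8.38), 'rad': np.float64(-3.81), 'fz': np.float64(-0.2), 't': 14.125}
{'phi': np.float64(116.57), 'r': np.float64(56.15), 'tang': np.float64(8.83), 'rad': np.float64(0.0), 'fz': np.float64(2.3), 't': 14.25}
{'phi': np.float64(101.68), 'r': np.float64(56.25), 'tang': np.float64(8.64), 'rad': np.float64(-4.5), 'fz': np.float64(1.3), 't': 14.375}
```

```bash
L='python3 -c "from h import *;print(load(np.array([578,-175.5])))"'
python3 -m handwheel '-0.0135 -0.0055 0 0 0 0' >/dev/null; eval $L
python3 -m handwheel '-0.0117 -0.0086 0 0 0 0' >/dev/null; eval $L
python3 -m handwheel '-0.0091 -0.0111 0 0 0 0' >/dev/null; eval $L
```

```text
{'phi': np.float64(86.64), 'r': np.float64(56.11), 'tang': np.float64(8.72), 'rad': np.float64(-2.6), 'fz': np.float64(2.6), 't': 14.5}
{'phi': np.float64(71.65), 'r': np.float64(55.99), 'tang': np.float64(10.24), 'rad': np.float64(-3.92), 'fz': np.float64(3.9), 't': 14.625}
{'phi': np.float64(57.01), 'r': np.float64(55.85), 'tang': np.float64(11.64), 'rad': np.float64(-5.32), 'fz': np.float64(5.0), 't': 14.75}
```

The load has risen: first touch was at about phi 85°, and it is now about +2.8 N. About 19° more brings it to roughly +4.7 N.

```bash
L='python3 -c "from h import *;print(load(np.array([578,-175.5])))"'
python3 -m handwheel '-0.0060 -0.0130 0 0 0 0' >/dev/null; eval $L
python3 -m handwheel '-0.0012 -0.0046 0 0 0 0' >/dev/null; eval $L
```

```text
{'phi': np.float64(42.44), 'r': np.float64(55.69), 'tang': np.float64(14.48), 'rad': np.float64(-7.65), 'fz': np.float64(4.4), 't': 14.875}
{'phi': np.float64(37.3), 'r': np.float64(55.51), 'tang': np.float64(13.31), 'rad': np.float64(-5.22), 'fz': np.float64(6.7), 't': 15.0}
```

About +4.7 N, 0.82 rad past touch. That is firm, so I'll let go and lift off.

```bash
python3 -m handwheel '0 0 0 0 0 0;0 0 0 0 0 0;0 0 0 0 0 0;0 0 -.01 0 0 0;0 0 -.03 0 0 0;0 0 -.03 0 0 0;.04 0 0 0 0 0;.05 0 0 0 0 0;.05 0 0 0 0 0;.05 0 0 0 0 0;0 .05 0 0 0 0;0 .05 0 0 0 0;0 .05 0 0 0 0;0 .05 0 0 0 0;0 0 0 0 0 0;0 0 0 0 0 0' 0.05
python3 - <<'E'
from h import *
a=capture('top');b=capture('scene')
f=lambda i,x,y,w,h:cv2.resize(i[y:y+h,x:x+w],(395,480),interpolation=cv2.INTER_CUBIC)
cv2.imwrite('pics/c7.png',np.hstack([f(a,280,120,165,200),f(b,300,160,132,160)])[:,:,::-1])
print('knob now',blobs(a,(0,170,90),(5,255,255),(280,150,380,220))[1])
E
```

```text
time: 17.0
eef_pos: [367.3, -39.5, 268.1]
tcp_rot: [-0.667, 3.069, -0.001]
force: [0.7, 0.2, -0.1]
opening: 0.533
finger_force: 0.0
knob now [(64, [344.7, 164.9], [341, 161, 9, 9]), (101, [298.8, 195.9], [292, 189, 15, 16])]
```

View pics/c7.png

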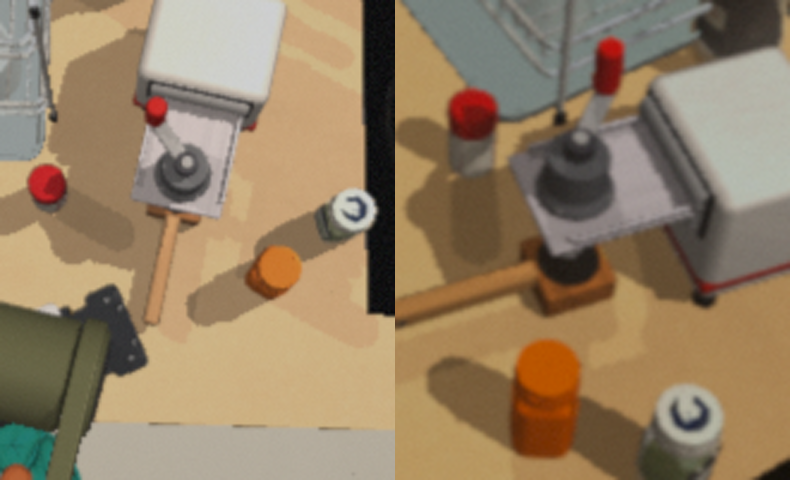

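The block lies flat, and the foot bears on it centrally at about (568,262) in the crop. The shaker, the jar and the orange look-alike are standing where they were, and the robot is clear.

```bash
python3 -c "
from bench import *
print(hand_in())"
```

```text
the job is handed in; nothing more can be done
None
```

The job is handed in at about 17 s of robot time: the block is under the leg, the crank was wound about 0.82 rad past first touch (roughly +4.7 N at the knob), everything was released, and the shaker and jar were not touched.

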